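# File a sample cassette into a sprung magazine, ahead of the check standard

## Task

Take the loaded sample cassette out of its loading block and file it in the spring-loaded magazine, directly ahead of the check standard (the cassette with the pull tab on its edge), on the side towards the magazine's fixed end plate. Nothing is open there: ease its tapered foot between the two neighbours, let them be nudged apart against the spring, and push it fully home, flush with the row and upright. Be gentle, the cassettes have thin glass windows: do not force anything, do not topple or lift the rest of the row, and leave the other things on the bench alone.

Things in the scene. Friction and masses are not known exactly. Their poses are not given: they have to be found in the camera images.
- cassette_mid (a point): Centre (42 mm above its foot) of the loose cassette, upright in the block: flat grey case, 70 wide (x), 16 thick (y), 84 mm high (z), 75 to 155 g, window and rubber gasket in each face. Foot tapers over 18 mm to 5 thick, 58 wide at the bottom. Bevelled top: over the upper 12 mm it narrows from 16 to 8 mm, so grip the flat faces (across 16 mm) lower down. Half a turn about z makes no difference.
- loading_block: Aluminium block fixed to the bench, 94 x 46 x 24 mm, that holds the loose cassette in a slot 74 mm long (x) and 18 mm wide (y), open at the top, floor 6 mm above the bench. Origin at the centre of its underside.
- magazine: Sample magazine fixed to the bench, origin at bench level on the row's centre line; the row runs along its y. Base plate 106 (x) by 180 mm (y), top 6 mm high. Five cassettes of the loose one's size stand on it without gaps, square to y, tops 90 mm above the bench; bevels leave a notch 8 wide, 12 mm deep over each joint. Side rails 80 mm apart, 36 mm high.
- end_face (a point): Middle of the fixed end plate's inner face, at the row's +y end, on the magazine's y axis at 78 mm, given at 86 mm above the bench (the plate's top). The first cassette rests on it, so cassettes on this side of the new one cannot give way; those on the pusher's side slide back with the pusher and may lean a little until the new one is down.
- pusher (a joint): Travel of the black pusher plate (86 mm high, at the row's -y end) away from the fixed end (m): 0 with five cassettes, 0.016 with six, stop at 0.034. Its spring presses the row together with about 8 N at 0, rising 0.25 N per mm; the rubber faces of the squeezed neighbours hold a half-inserted cassette up until it is pushed home with some 12 to 25 N.
- standard_mid (a point): Centre (half-way up) of the check standard: a cassette of the row like the others, but with a pull tab that sticks out 17 mm from its narrow edge on the magazine's -x side (10 mm thick, 22 mm high, centred 66 mm above the bench). Its place in the row changes: second to fifth from the fixed end plate. Its y axis is along the magazine's y.
- row_a_mid (a point): Centre (half-way up) of a plain cassette of the row, the first one, against the fixed end plate.
- row_b_mid (a point): Centre of another plain cassette of the row, in any of the places second to fifth.
- row_c_mid (a point): Centre of another plain cassette of the row, in any of the places second to fifth.
- row_d_mid (a point): Centre of another plain cassette of the row, in any of the places second to fifth.
- tape_roll: Roll of tape lying on the bench, 84 mm across, 20 mm high; leave it alone. Origin at its underside.
- vial_4: Small capped vial standing on the bench left of the block, 22 x 50 mm; leave it alone. Origin at its underside.
- petri_dish: Glass dish on the bench, 86 mm across, 12 mm high; leave it alone. Origin at its underside.
Not all that is in view belongs to the job. Leave any purple or red look-alike of the part that bears row_c_mid alone.

How it is judged:
On the way, in this order (a step that is already met when the one before it is completed fails the run):
1. the cassette is out of the loading block, lifted clear (height (world z) of cassette_mid above 0.095 m), for 0.1 s.
2. its foot is between its two neighbours, which it holds apart (y of cassette_mid in the frame of standard_mid between 0.012 and 0.022 m and z of cassette_mid in the frame of standard_mid between 0.006 and 0.06 m and value of joint pusher above 0.01 m), for 0.1 s.
At the end, for the whole second after the job is handed in: Cassette in the row beside the check standard on the fixed plate's side (centres 13.5 to 19.5 mm apart), level within 2 mm, upright within 0.06 rad, at rest, within 7 mm of the row's middle; pusher back over 13.5 mm; the other cassettes on the base within 5 mm, upright within 0.06 rad (y of cassette_mid in the frame of standard_mid between 0.0135 and 0.0195 m and z of cassette_mid in the frame of standard_mid between -0.002 and 0.002 m and z of cassette_mid in the frame of magazine below 0.05 m and x of cassette_mid in the frame of magazine between -0.007 and 0.007 m and angle between each of cassette_mid, row_a_mid, row_b_mid, row_c_mid, standard_mid, row_d_mid's own z axis and vertical below 0.06 rad and value of joint pusher above 0.0135 m and linear speed of cassette below 0.01 m/s and z of each of row_a_mid, row_b_mid, row_c_mid, standard_mid, row_d_mid in the frame of magazine below 0.053 m); the robot touches nothing.
It fails at once if the cassette is forced: it presses on a neighbour or the magazine with more than 40 N (contact force between cassette and row_a above 40 N or contact force between cassette and row_b above 40 N or contact force between cassette and row_c above 40 N or contact force between cassette and standard above 40 N or contact force between cassette and row_d above 40 N or contact force between cassette and magazine above 40 N).
It fails at once if the row is forced: a cassette of the row is pressed by the fingers with more than 40 N (contact force between the fingers and row_a above 40 N or contact force between the fingers and row_b above 40 N or contact force between the fingers and row_c above 40 N or contact force between the fingers and standard above 40 N or contact force between the fingers and row_d above 40 N).
It fails at once if a cassette of the row is toppled (leans more than 0.45 rad) or lifted (more than 15 mm) (angle between any of row_a_mid, row_b_mid, row_c_mid, standard_mid, row_d_mid's own z axis and vertical above 0.45 rad or z of any of row_a_mid, row_b_mid, row_c_mid, standard_mid, row_d_mid in the frame of magazine above 0.063 m).
It fails at once if a bystander is moved more than 30 mm (distance of any of tape_roll, vial_4, petri_dish from where it was at the start of the episode above 0.03 m).
It also fails if it takes over 72 s, if anything falls off the work surface, if the arm or the gripper's body presses on something with over 40 N, if the wrist force passes 120 N, or if a joint passes its speed limit or range.

## Robot

A 7-joint arm with a two-finger parallel gripper is mounted at the origin on a cart in front of the work surface, level with it; the furniture and walls round the work are solid. World frame = base frame: x ahead of the robot, y to its left, z up, the work surface at z = 0. Lengths are in m, angles in rad, forces in N, time in s.
With the tool pointing down it reaches from about 0.425 to 0.925 m from the base axis. Payload 6.8 kg.
Tool frame: the origin (TCP) lies at the very end of the fingers, on their centre line; the grasp point (between the pads) lies 19 mm behind it (r.tcp_to_grasp is the distance from the TCP to the grasp point, in m); z points along the fingers, y is the line along which they close (so a half turn about z gives the same grasp; the last joint's range is limited). The gripper opens to 85 mm and grips with 20 to 120 N. Pads are 22 mm wide; open, the fingers measure 114 mm over their backs; the gripper's body (76 mm by 85 mm) begins 54 mm behind the grasp point. The pads swing forward as they close: fully open they stand 13 mm farther back than shut.
Start: joints at [1.156, 0.477, 0.022, 1.555, -0.011, 1.109, -0.083], TCP at [0.204, -0.643, 0.231] pointing down, gripper open.
Joint ranges: [-2.96, 2.96], [-0.34, 2.1], [-1.41, 1.46], [0.24, 2.44], [-1.37, 4.51], [0.17, 1.92], [-2.96, 2.96]. Speed limits (rad/s): [2.39, 2.39, 3.14, 3.14, 3.14, 3.14, 3.14].

## Interface

Orientations are given as a rotation vector (axis times angle).
In Python, from bench import r gives the robot as it stands.
- The arm moves only by the tool step_arm, never from a script. Its argument "moves" is a list of rows, each a list of 7 numbers: the shift along the tool's x, y, z in mm, then the turn, a rotation vector about the tool's x, y, z in rad, then the finger opening in mm, from 0 to 85.4. A call has 1 to 8 rows; each row is the pose to reach, as a shift and turn from the pose commanded when the call began, along the tool's axes at that moment; what a row does not reach only later rows make up. A row lasts 1/10 s, in which the tool goes at most 50 mm and 8.59 degrees, less where a joint would pass 70% of its speed; a pose out of reach is approached as far as the arm can. A call with a gripper value outside its range is refused whole. The fingers move at their own pace and stop on an object; "grip_force" is the grip in N (left out, the last holds). Time passes only in rows, so rows that repeat a pose let the fingers close. It gives the time, the measured TCP pose, the force, the opening and the grip force at its end, in the units of the state.
- r.get_obs(): the state, without advancing time (a new reading comes with each control period).
- r.grab_frame(name): name is "side" or "top" or "wrist"; returns a dict with "image" (384x512x3 uint8, red, green, blue), "depth" (384x512 float32, m along the optical axis (not along the pixel's ray), 0 where there is no reading), "mtx" (3x3 intrinsics, pixels), "rvec" (rotation vector, rad) and "tvec" (3), from world to camera coordinates, as OpenCV has them. Camera axes: x right, y down, z forward; pixel columns grow to the right and rows downward; lengths in m; the calibration is good to about 2 mm. A picture is of the moment at which its call begins.
- r.hand_in(): hands the job in; it is judged then, once.
The state is a dict: "clock": time; "joints": joint angles; "qvel": joint speeds; "tau": joint torques, N m; "tcp_pos": TCP position; "orientation": TCP orientation; "contact_force": force on the tool from outside, world axes, zero at the start; "moment": the same for the moment, N m; "grip_width": finger opening in m; "gripper_force": force on a finger pad.
Only numpy, scipy, OpenCV 4.12 (cv2) and the standard library are available. Lean on these libraries where they do the work, as an engineer would, in place of code of your own. Each camera call takes 0.05 s, during which the arm holds its last target. There are 200 camera calls.

## Working session

There is one attempt and no reset: what is moved stays moved. The work goes in short steps, Python scripts to look and compute and a tool call to move; the robot and the scene stay as the last step left them, time stands still between calls to the robot, and variables do not carry over. Pictures are saved under pics/ and viewed, at most 10 in all, crops included, and the job is handed in when it is done.

Besides the shell and the picture viewer there is one more tool, called after "Request:" by a JSON object that holds its "api" and its "payload", one argument or row to a line. step_arm: Moves the arm, as the interface text tells. Its arguments: {"type":"object","properties":{"moves":{"type":"array","items":{"type":"array","items":{"type":"number"}}},"grip_force":{"type":"number"}},"required":["moves"]}

```bash
mkdir -p pics; cat > h.py <<'E'
import numpy as np,cv2
from bench import r
def pts(f):
    d=f["depth"];K=f["mtx"];R=cv2.Rodrigues(np.array(f["rvec"]))[0];t=np.array(f["tvec"]).ravel()
    v,u=np.mgrid[:d.shape[0],:d.shape[1]]
    c=np.stack([(u-K[0,2])/K[0,0]*d,(v-K[1,2])/K[1,1]*d,d],-1)
    P=(c-t)@R
    P[d<=0]=np.nan
    return P
E
python3 - <<'E'
from h import *
for n in["top","side"]:
    f=r.grab_frame(n);np.savez(n+"0.npz",**f);cv2.imwrite(f"pics/{n}0.png",cv2.resize(f["image"][:,:,::-1],(768,576)))
    R=cv2.Rodrigues(np.array(f["rvec"]))[0];print(n,-R.T@np.array(f["tvec"]).ravel(),R[2])
o=r.get_obs();print(o["tcp_pos"],o["orientation"],o["grip_width"],o["clock"])
E
```

```text
top [0.25643512 0.00942245 1.21951143] [ 0.16820649  0.01511778 -0.98563585]
side [-0.31573352  0.67406654  1.28455907] [ 0.49630176 -0.40752209 -0.76655744]
[ 0.20367975 -0.64297708  0.2304229 ] [-3.10310742e+00 -4.79735349e-01  6.03829978e-04] 0.08513439709287733 0.1
```

View pics/top0.png

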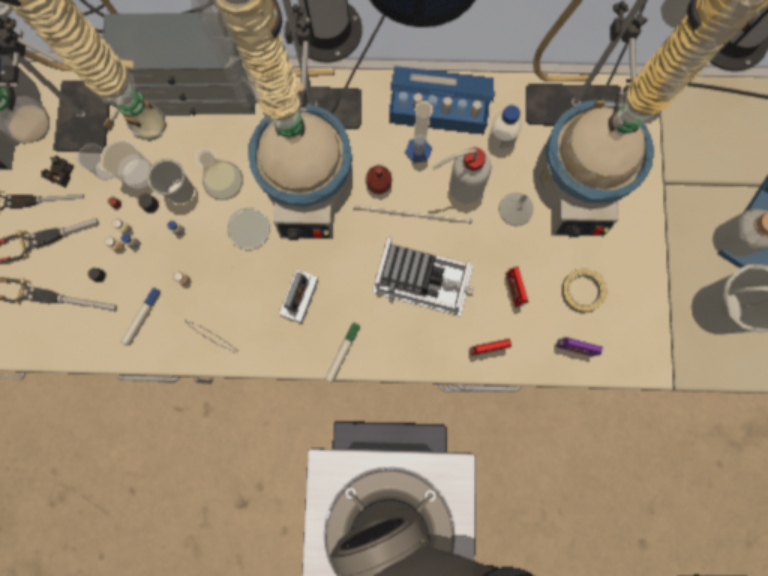

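View pics/side0.png

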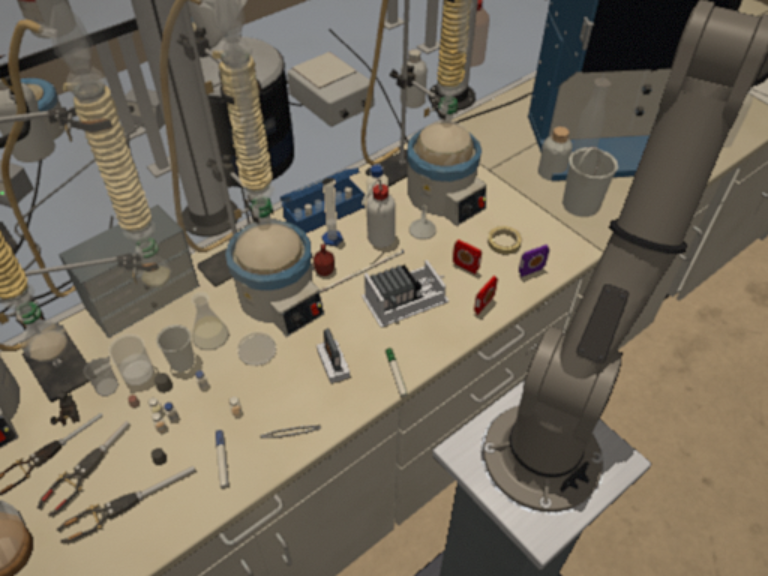

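The top view shows the loose cassette in the block at about (299,296), and the magazine at (423,277) with its five-cassette row in the left half and the pusher on the right. The red and purple look-alikes are at (517,286), (490,347) and (580,347). Next I enlarge the row and measure.

```bash
python3 - <<'E'
from h import *
T=dict(np.load("top0.npz"));S=dict(np.load("side0.npz"))
a=cv2.resize(T["image"][150:220,180:320],(800,400),interpolation=cv2.INTER_CUBIC)
b=cv2.resize(S["image"][170:220,235:305],(400,286),interpolation=cv2.INTER_CUBIC)
c=np.zeros((600,800,3),np.uint8);c[:400]=a
c[400:600]=cv2.resize(S["image"][170:215,200:380],(800,200),interpolation=cv2.INTER_CUBIC)
cv2.imwrite("pics/crop.png",c[:,:,::-1])
P=pts(T)
# top: block region
np.set_printoptions(precision=1,suppress=True,linewidth=220)
for nm,(v0,v1,u0,u1) in dict(block=(175,220,182,215),mag=(155,212,245,318)).items():
    Q=P[v0:v1,u0:u1].reshape(-1,3)
    g=T["image"][v0:v1,u0:u1].reshape(-1,3)
    for lo,hi in[(.015,.03),(.03,.04),(.08,.098)]:
        m=(Q[:,2]>lo)&(Q[:,2]<hi)
        if m.sum()>8:
            q=Q[m];rc=cv2.minAreaRect((q[:,:2]*1000).astype(np.float32));print(nm,lo,m.sum(),rc,q.mean(0)*1000,np.median(q[:,2])*1000)
E
```

```text
block 0.015 268 ((443.5883483886719, 190.1560516357422), (46.84764099121094, 94.0597152709961), 71.79424285888672) [438.5 185.5  24.7] 24.78323314664474
block 0.03 14 ((441.8054504394531, 177.1474609375), (11.456812858581543, 71.2327651977539), 72.00276947021484) [441.5 181.4  33.3] 32.674232498319945
block 0.08 130 ((443.4659729003906, 189.4840545654297), (16.25874900817871, 67.52986907958984), 70.18760681152344) [442.8 188.7  88.8] 89.91003969052811
mag 0.015 146 ((484.2636413574219, -50.520790100097656), (163.5149383544922, 87.28557586669922), 76.45683288574219) [471.5 -70.5  21.4] 20.73701974475453
mag 0.03 231 ((484.46392822265625, -62.0008544921875), (179.08677673339844, 93.71162414550781), 76.40958404541016) [468.3 -68.3  35.9] 36.37182379877742
mag 0.08 822 ((491.44525146484375, -16.820751190185547), (99.14767456054688, 96.3033447265625), 75.63168334960938) [493.5 -16.6  88.1] 88.25064642883751
```

View pics/crop.png

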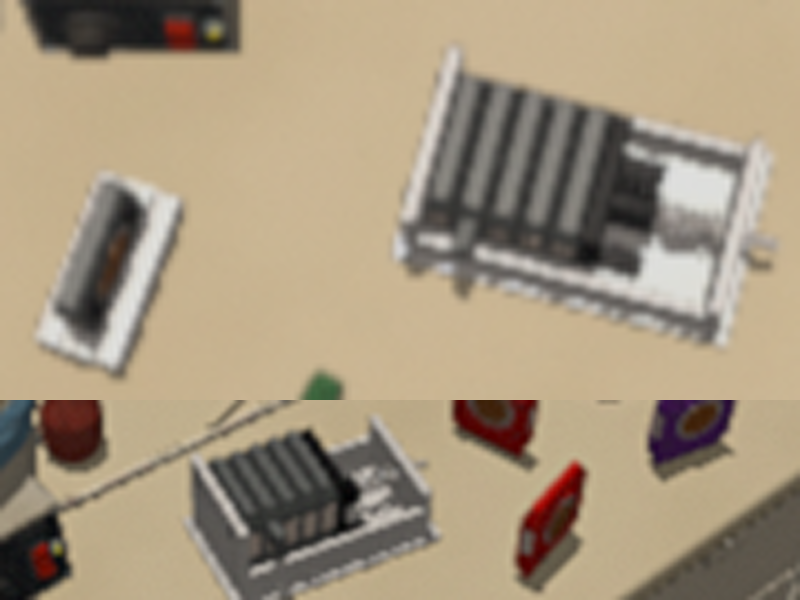

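The crop shows the pull tab at crop (465,265), below the second light ridge from the end plate. The plain ridges are at about x=445, 510, 545 and 580. I confirm that with depth and get the row frame, then work out the first move.

```bash
cat >> h.py <<'E'
from scipy.spatial.transform import Rotation as Ro
def rel(x,y,z,lineyaw,o=None):
    """tool-frame shift (mm) and turn about tool z (rad) so TCP at x,y,z (m), tool y on line at lineyaw deg"""
    o=o or r.get_obs();R=Ro.from_rotvec(o["orientation"]);M=R.as_matrix()
    d=M.T@(np.array([x,y,z])-o["tcp_pos"])*1000
    cur=np.degrees(np.arctan2(M[1,1],M[0,1]))
    dy=(lineyaw-cur+90)%180-90
    # desired: y on line, z down
    yw=cur+dy;yv=np.array([np.cos(np.radians(yw)),np.sin(np.radians(yw)),0]);zv=np.array([0,0,-1.])
    D=np.stack([np.cross(yv,zv),yv,zv],1)
    return np.round(d,1),np.round((R.inv()*Ro.from_matrix(D)).as_rotvec(),3)
E
python3 - <<'E'
from h import *
np.set_printoptions(precision=1,suppress=True,linewidth=200)
for n in["top","side"]:
    F=dict(np.load(n+"0.npz"));P=pts(F).reshape(-1,3)*1000
    a=np.radians(76.4-90);c=np.array([484.4,-62])
    ex=np.array([np.cos(a),np.sin(a)]);ey=np.array([-np.sin(a),np.cos(a)])
    q=P[:,:2]-c;X=q@ex;Y=q@ey;Z=P[:,2]
    m=(abs(X)<75)&(abs(Y)<120)
    t=m&(Z>55)&(Z<82)&(X<-38)&(X>-60)&(Y<75); print(n,"tab",t.sum(),np.c_[X,Y,Z][t][:25])
    t=m&(Z>83)&(Z<96)&(abs(X)<32)
    for y0 in np.arange(-20,96,2.):
        k=t&(Y>=y0)&(Y<y0+2)
        if n=="top" and k.sum(): print(int(y0),k.sum(),Z[k].mean().round(1),F["image"].reshape(-1,3)[k].mean().round(0),end=' | ')
    k=t&(Y>0)&(Y<80);print("\nmedX",np.percentile(c[0]*0+X[m&(Z>83)&(Z<93)&(Y>5)&(Y<70)],[1,50,99]))
print(rel(.45,-.35,.24,90), rel(.4435,.19,.24,71.5))
E
```

```text
top tab 24 [[-41.1  66.8  77.6]
 [-41.   64.   81.1]
 [-39.1  61.5  74.9]
 [-38.6  58.8  76.3]
 [-44.5  65.9  81.4]
 [-43.3  63.3  78.9]
 [-42.   60.8  75.5]
 [-41.6  58.   77.4]
 [-46.   65.5  74.4]
 [-45.9  62.6  78.1]
 [-45.1  59.9  77.8]
 [-43.8  57.4  74.3]
 [-48.9  64.7  75.1]
 [-47.4  59.3  75.1]
 [-45.1  56.9  65.9]
 [-52.2  63.8  78.4]
 [-51.7  61.1  80.1]
 [-49.8  58.7  72.6]
 [-51.2  64.   55.6]
 [-51.9  60.9  64.3]
 [-50.5  58.4  60.3]
 [-42.2 -68.5  56.3]
 [-42.6 -70.8  62.6]
 [-45.7 -66.5  55.8]]
-4 13 86.5 53.0 | -2 16 87.3 65.0 | 0 17 86.2 60.0 | 2 16 87.1 59.0 | 4 14 87.9 54.0 | 6 5 84.9 80.0 | 8 15 87.5 99.0 | 10 15 91.3 123.0 | 12 17 90.5 128.0 | 14 16 91.8 119.0 | 16 17 90.6 104.0 | 18 17 88.1 71.0 | 20 6 84.3 59.0 | 22 9 85.0 77.0 | 24 15 87.8 100.0 | 26 16 91.7 124.0 | 28 17 90.4 130.0 | 30 16 91.1 123.0 | 32 16 91.3 104.0 | 34 14 88.5 69.0 | 36 4 85.9 64.0 | 38 7 84.8 80.0 | 40 16 89.1 100.0 | 42 16 92.2 124.0 | 44 17 91.6 130.0 | 46 15 91.4 122.0 | 48 16 90.8 102.0 | 50 14 87.9 74.0 | 52 6 84.9 59.0 | 54 5 85.7 78.0 | 56 16 88.5 101.0 | 58 17 92.0 125.0 | 60 1
[... 215 characters left out ...]
 | 84 5 84.3 127.0 | 86 16 87.3 190.0 | 88 16 86.7 207.0 | 90 12 88.0 197.0 | 92 14 87.2 176.0 | 94 2 84.9 157.0 | 
medX [-34.2  -2.3  32.5]
side tab 19 [[-39.8 -66.3  57.3]
 [-39.5 -70.5  55. ]
 [-44.4 -67.8  56.1]
 [-39.6  68.4  77.2]
 [-41.7  65.7  78.2]
 [-39.7  60.9  73.6]
 [-44.5  59.6  78.1]
 [-38.3  67.6  70.3]
 [-43.1  66.3  74.8]
 [-45.5  63.8  76.1]
 [-40.6  65.   66.2]
 [-47.4  64.7  73.4]
 [-47.9  61.2  72.1]
 [-43.9  66.6  65.4]
 [-48.9  65.4  70.2]
 [-46.7  60.5  65.3]
 [-46.6  67.9  63.8]
 [-50.1  65.9  66.5]
 [-46.2  60.1  59.2]]

medX [-34.   -1.6  38.2]
(array([ 323.3, -204.9,   -9.3]), array([-0. ,  0. ,  0.3])) (array([ 480.2, -721.7,   -8.4]), array([-0. ,  0. ,  0.6]))
```

The tab lies at row coordinate y≈62, under the second ridge (61); the notches are at 69.2, 53, 36.5 and 20.5. So the standard is second, and the new cassette goes into the first joint, next to the end plate. Now moving.

Request:
{"api": "step_arm", "payload": {
  "moves": [
    [323,-205,-9,0,0,0.3,85],
    [323,-205,-9,0,0,0.3,85],
    [323,-205,-9,0,0,0.3,85],
    [323,-205,-9,0,0,0.3,85],
    [323,-205,-9,0,0,0.3,85],
    [323,-205,-9,0,0,0.3,85],
    [323,-205,-9,0,0,0.3,85],
    [323,-205,-9,0,0,0.3,85]
  ],
  "grip_force": 30
}}

```text
clock: 0.9
tcp_pos: [0.4523, -0.3466, 0.2402]
orientation: [-3.14, -0.017, -0.001]
contact_force: [0.5, -0.1, 0.2]
grip_width: 0.0851
gripper_force: 0.0
```

```bash
python3 -c "
from h import *
print(rel(.484,-.05,.24,76),rel(.4435,.19,.24,71.5))"
```

```text
(array([  34.9, -296.2,    0.6]), array([-0.001, -0.   ,  0.255])) (array([  -2.9, -536.6,    0.9]), array([-0.001, -0.   ,  0.334]))
```

Request:
{"api": "step_arm", "payload": {
  "moves": [
    [48,-345,-20,0,0,0.24,85],
    [48,-345,-20,0,0,0.24,85],
    [48,-345,-20,0,0,0.24,85],
    [48,-345,-20,0,0,0.24,85],
    [48,-345,-20,0,0,0.24,85],
    [48,-345,-20,0,0,0.24,85],
    [48,-345,-20,0,0,0.24,85],
    [48,-345,-20,0,0,0.24,85]
  ]
}}

```text
clock: 1.7
tcp_pos: [0.496, 0.0027, 0.2608]
orientation: [-3.119, 0.348, -0.001]
contact_force: [0.4, 0.1, 0.6]
grip_width: 0.0851
gripper_force: 0.0
```

```bash
python3 - <<'E'
from h import *
f=r.grab_frame("wrist");np.savez("w1.npz",**f);cv2.imwrite("pics/w1.png",f["image"][:,:,::-1])
print(rel(.4435,.19,.26,71.5))
E
```

```text
(array([ -93.6, -174.6,    0.6]), array([-0.001,  0.   ,  0.097]))
```

View pics/w1.png

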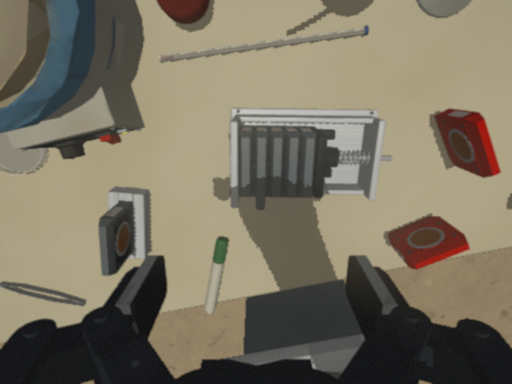

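The wrist view shows the row at (237–320, 125–200), the tab at (261,203) under the second ridge, and the loose cassette in the block at (122,235). I re-measure both from here.

```bash
cat >> h.py <<'E'
def row(f):
    P=pts(f).reshape(-1,3)*1000;g=f["image"].reshape(-1,3).mean(1)
    k=(abs(P[:,0]-490)<75)&(abs(P[:,1]+15)<75)&(P[:,2]>84)&(P[:,2]<96)
    return P,g,k
E
python3 - <<'E'
from h import *
np.set_printoptions(precision=1,suppress=True,linewidth=200)
F=dict(np.load("w1.npz"));P=pts(F)*1000;g=F["image"].mean(2)
# block cassette
Q=P[180:290,85:160].reshape(-1,3)
for lo,hi in[(20,28),(86,94)]:
    q=Q[(Q[:,2]>lo)&(Q[:,2]<hi)];print("block",lo,len(q),cv2.minAreaRect(q[:,:2].astype(np.float32)),np.median(q[:,2]),q.mean(0))
Q=P[95:215,220:400].reshape(-1,3)
for lo,hi in[(33,39),(83,95),(88.5,95)]:
    q=Q[(Q[:,2]>lo)&(Q[:,2]<hi)];print("mag",lo,len(q),cv2.minAreaRect(q[:,:2].astype(np.float32)),np.median(q[:,2]))
a=np.radians(76.4-90);c=np.array([484.4,-62]);ex=np.array([np.cos(a),np.sin(a)]);ey=np.array([-np.sin(a),np.cos(a)])
X=(Q[:,:2]-c)@ex;Y=(Q[:,:2]-c)@ey;gg=g[95:215,220:400].ravel()
m=(Q[:,2]>80)&(Q[:,2]<96)
for sgn in(-1,1):
  print(sgn)
  for y0 in np.arange(40,96,1.):
    k=m&(abs(X-1-sgn*17)<12)&(Y>=y0)&(Y<y0+1)
    if k.sum(): print(int(y0),k.sum(),Q[k,2].mean().round(1),gg[k].mean().round(0),end=' | ')
k=m&(Y>5)&(Y<80)&(Q[:,2]>87);print("X",np.percentile(X[k],[1,50,99]))
E
```

```text
block 20 1130 ((442.08709716796875, 190.07252502441406), (46.07333755493164, 94.89569854736328), 72.17870330810547) 23.960937962713366 [449.5 178.3  23.9]
block 86 512 ((442.40142822265625, 189.6344451904297), (10.575715065002441, 64.01693725585938), 71.99943542480469) 89.74797788481877 [443.5 188.7  89.4]
mag 33 1323 ((482.3580627441406, -62.00166320800781), (184.18710327148438, 92.24269104003906), 76.50741577148438) 36.16284769167977
mag 83 5141 ((493.2209167480469, -18.070030212402344), (97.9444351196289, 90.81966400146484), 76.54222869873047) 88.86480582599333
mag 88.5 2680 ((493.4163513183594, -17.02322006225586), (73.43019104003906, 63.19377899169922), 76.32685852050781) 90.19890340887673
-1
40 14 86.7 63.0 | 41 16 89.0 69.0 | 42 23 90.4 71.0 | 43 22 90.6 71.0 | 44 22 90.2 72.0 | 45 23 90.2 72.0 | 46 23 90.4 72.0 | 47 22 90.2 72.0 | 48 22 90.2 70.0 | 49 23 90.3 62.0 | 50 23 88.0 58.0 | 51 22 84.9 56.0 | 52 22 82.0 54.0 | 53 3 80.5 51.0 | 54 5 80.6 56.0 | 55 22 83.1 59.0 | 56 22 86.9 66.0 | 57 19 90.0 68.0 | 58 23 90.4 74.0 | 59 21 90.3 73.0 | 60 21 90.2 74.0 | 61 21 90.6 77.0 |
[... 869 characters left out ...]
.3 92.0 | 58 24 90.1 104.0 | 59 24 89.9 106.0 | 60 24 89.9 106.0 | 61 25 90.3 106.0 | 62 24 90.2 106.0 | 63 25 90.2 106.0 | 64 24 90.3 102.0 | 65 25 90.1 88.0 | 66 24 88.2 73.0 | 67 24 84.6 67.0 | 68 21 81.5 64.0 | 70 13 80.7 66.0 | 71 24 83.3 68.0 | 72 23 86.3 76.0 | 73 24 89.4 93.0 | 74 24 90.1 106.0 | 75 24 90.2 108.0 | 76 24 90.1 108.0 | 77 24 90.2 108.0 | 78 24 90.1 108.0 | 79 24 90.2 108.0 | 80 24 90.3 105.0 | 81 24 90.1 92.0 | 82 24 88.1 75.0 | 83 23 83.9 69.0 | 84 8 80.8 85.0 | 85 26 82.9 124.0 | 86 24 86.0 163.0 | 87 24 86.1 178.0 | 88 22 86.2 180.0 | 89 23 86.2 179.0 | 90 23 86.2 175.0 | 91 24 86.3 164.0 | 92 24 85.9 145.0 | 93 9 84.5 131.0 | 95 2 80.2 135.0 | X [-32.3  -0.   29.6]
```

```bash
python3 -c "
from h import *
print(rel(.4423,.1898,.15,72.1),rel(.4423,.1898,.06,72.1))"
```

```text
(array([ -94.7, -174. ,  110.6]), array([-0.001,  0.   ,  0.087])) (array([ -94.7, -173.9,  200.6]), array([-0.001,  0.   ,  0.087]))
```

Request:
{"api": "step_arm", "payload": {
  "moves": [
    [-94.7,-174,60,0,0,0.087,55],
    [-94.7,-174,60,0,0,0.087,55],
    [-94.7,-174,60,0,0,0.087,55],
    [-94.7,-174,60,0,0,0.087,55],
    [-94.7,-174,60,0,0,0.087,55],
    [-94.7,-174,110,0,0,0.087,55],
    [-94.7,-174,110,0,0,0.087,55]
  ]
}}

```text
clock: 2.45
tcp_pos: [0.4405, 0.1826, 0.1458]
orientation: [3.095, -0.501, -0.012]
contact_force: [-0.9, -0.3, -0.9]
grip_width: 0.0548
gripper_force: 0.0
```

```bash
python3 - <<'E'
from h import *
np.set_printoptions(precision=1,suppress=True,linewidth=200)
f=r.grab_frame("wrist")
P=pts(f)*1000;Q=P.reshape(-1,3);Q=Q[(abs(Q[:,0]-442)<60)&(abs(Q[:,1]-190)<60)]
for lo,hi in[(20,28),(87,94)]:
    q=Q[(Q[:,2]>lo)&(Q[:,2]<hi)]
    if len(q)>5: print(lo,len(q),cv2.minAreaRect(q[:,:2].astype(np.float32)),np.median(q[:,2]),q.mean(0))
print(rel(.4423,.1898,.06,72.1),r.get_obs()["grip_width"])
E
```

```text
20 3287 ((441.8470764160156, 190.5339813232422), (46.199153900146484, 94.14822387695312), 71.87155151367188) 24.12304491904864 [448.4 187.5  24.1]
87 1286 ((442.34735107421875, 190.2420196533203), (10.490700721740723, 64.2833251953125), 71.78306579589844) 90.06426787008064 [444.2 189.6  89.9]
(array([-1.3, -6.8, 88.2]), array([ 0.,  0., -0.])) 0.054510095720583365
```

Request:
{"api": "step_arm", "payload": {
  "moves": [
    [0,0,0,0,0,0,55],
    [0,0,0,0,0,0,55]
  ]
}}

```text
clock: 2.7
tcp_pos: [0.4451, 0.1856, 0.1521]
orientation: [-3.1, 0.503, -0.004]
contact_force: [-0.0, 0.4, 0.3]
grip_width: 0.055
gripper_force: 0.0
```

```bash
python3 -c "
from h import *
print(rel(.4422,.1902,.06,71.9))"
```

```text
(array([-4.4, -3.3, 92.1]), array([-0.002, -0.002, -0.006]))
```

Request:
{"api": "step_arm", "payload": {
  "moves": [
    [-4.4,-3.3,20,0,0,-0.005,55],
    [-4.4,-3.3,50,0,0,-0.005,55],
    [-4.4,-3.3,80,0,0,-0.005,55],
    [-4.4,-3.3,92,0,0,-0.005,55],
    [-4.4,-3.3,92,0,0,-0.005,55],
    [-4.4,-3.3,92,0,0,-0.005,55]
  ]
}}

```text
clock: 3.3
tcp_pos: [0.4415, 0.1908, 0.0596]
orientation: [-3.102, 0.493, -0.003]
contact_force: [0.1, -0.5, 0.2]
grip_width: 0.0549
gripper_force: 0.0
```

```bash
python3 -c "
from h import *
print(rel(.4422,.1902,.06,71.9))"
```

```text
(array([ 0.9,  0.4, -0.4]), array([-0.001, -0.001,  0.   ]))
```

Within 1 mm; close on it.

Request:
{"api": "step_arm", "payload": {
  "moves": [
    [1,0,0,0,0,0,30],
    [1,0,0,0,0,0,16],
    [1,0,0,0,0,0,12],
    [1,0,0,0,0,0,12],
    [1,0,0,0,0,0,12],
    [1,0,0,0,0,0,12]
  ],
  "grip_force": 60
}}

```text
clock: 3.9
tcp_pos: [0.4422, 0.1904, 0.0594]
orientation: [-3.102, 0.493, -0.003]
contact_force: [0.1, -1.3, 7.4]
grip_width: 0.0147
gripper_force: 59.0
```

Request:
{"api": "step_arm", "payload": {
  "moves": [
    [0,0,-5,0,0,0,12],
    [0,0,-15,0,0,0,12],
    [0,0,-35,0,0,0,12],
    [0,0,-65,0,0,0,12],
    [0,0,-100,0,0,0,12],
    [0,0,-140,0,0,0,12],
    [0,0,-140,0,0,0,12],
    [0,0,-140,0,0,0,12]
  ]
}}

```text
clock: 4.7
tcp_pos: [0.4418, 0.1903, 0.1995]
orientation: [-3.102, 0.493, -0.003]
contact_force: [-0.4, 0.2, -1.2]
grip_width: 0.0146
gripper_force: 58.9
```

```bash
python3 - <<'E'
from h import *
# joint at (.49945,.00597), line 76.4; preplace centre 1.5mm toward -y of joint, TCP z for foot at 0.100: foot= tcp-54 approx
print(rel(.4993,.0055,.2,76.4))
f=r.grab_frame("wrist");cv2.imwrite("pics/w2.png",f["image"][:,:,::-1]);np.savez("w2.npz",**f)
E
```

```text
(array([112. , 157.8,  -0.5]), array([-0.001, -0.002, -0.078]))
```

View pics/w2.png

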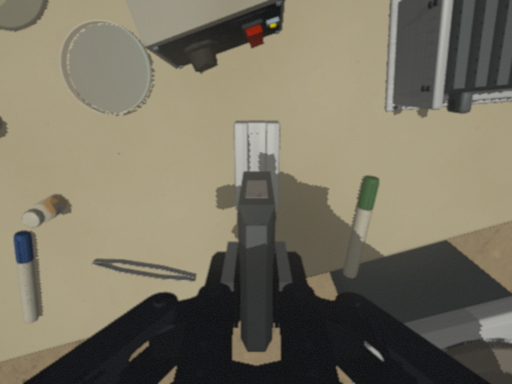

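The cassette hangs straight between the fingers, its top bar running from (257,180) to (257,345); the block's slot at (257,150) is empty. Next I measure the cassette's pose in the hand and carry it over the row.

```bash
cat >> h.py <<'E'
def held(f,o):
    """cassette top in the tool frame: rect centre (mm), size, angle"""
    P=pts(f);M=Ro.from_rotvec(o["orientation"]).as_matrix()
    q=((P.reshape(-1,3)-o["tcp_pos"])@M)*1000
    k=(abs(q[:,0])<50)&(abs(q[:,1])<9)&(q[:,2]<-27)&(q[:,2]>-34)
    s=q[k];return len(s),cv2.minAreaRect(s[:,:2].astype(np.float32)),s.min(0),s.max(0),np.median(s,0)
E
python3 - <<'E'
from h import *
np.set_printoptions(precision=1,suppress=True)
print(held(dict(np.load("w2.npz")),r.get_obs()))
E
```

```text
(3656, ((0.7839164733886719, 0.23656177520751953), (17.928396224975586, 66.3544692993164), 88.69906616210938), array([-32.6,  -8.9, -34. ]), array([ 33.9,   9. , -27. ]), array([  6.4,  -0.9, -31.8]))
```

Request:
{"api": "step_arm", "payload": {
  "moves": [
    [112,158,-20,0,0,-0.078,12],
    [112,158,-20,0,0,-0.078,12],
    [112,158,-20,0,0,-0.078,12],
    [112,158,-20,0,0,-0.078,12],
    [112,158,-20,0,0,-0.078,12],
    [112,158,-20,0,0,-0.078,12],
    [112,158,-20,0,0,-0.078,12],
    [112,158,-20,0,0,-0.078,12]
  ]
}}

```text
clock: 5.55
tcp_pos: [0.4982, 0.0069, 0.2176]
orientation: [-3.12, 0.367, 0.002]
contact_force: [0.6, -0.8, -1.0]
grip_width: 0.0148
gripper_force: 59.0
```

```bash
python3 - <<'E'
from h import *
np.set_printoptions(precision=1,suppress=True,linewidth=200)
f=r.grab_frame("wrist");o=r.get_obs();print(held(f,o));np.savez("w3.npz",**f)
P=pts(f).reshape(-1,3)*1000
a=np.radians(76.4-90);c=np.array([499.45,5.97]);ex=np.array([np.cos(a),np.sin(a)]);ey=np.array([-np.sin(a),np.cos(a)])
X=(P[:,:2]-c)@ex;Y=(P[:,:2]-c)@ey;Z=P[:,2]
m=(Z>78)&(Z<96)&(abs(X)<36)&(abs(Y)<30)
for y0 in np.arange(-28,26,1.):
    k=m&(Y>=y0)&(Y<y0+1)
    if k.sum(): print(int(y0),k.sum(),Z[k].mean().round(1),X[k].mean().round(0),end=' | ')
print(rel(.4993,.0055,.2,76.4)); cv2.imwrite("pics/w3.png",f["image"][:,:,::-1])
E
```

```text
(3360, ((0.6771087646484375, -1.009150505065918), (65.2108154296875, 17.75870132446289), 5.8458943367004395), array([-32.1,  -9. , -34. ]), array([ 32.9,   8.9, -27. ]), array([  4.7,  -0.4, -30.4]))
-28 80 89.6 4.0 | -27 86 89.7 2.0 | -26 85 89.7 4.0 | -25 87 89.5 3.0 | -24 80 89.5 4.0 | -23 85 89.8 3.0 | -22 86 89.7 2.0 | -21 80 89.8 4.0 | -20 100 88.7 4.0 | -19 94 85.9 1.0 | -18 97 83.1 1.0 | -17 86 80.0 6.0 | -16 35 79.4 7.0 | -15 45 81.6 15.0 | -14 47 84.5 14.0 | -13 43 87.6 17.0 | -12 37 88.9 21.0 | -11 31 88.9 22.0 | -10 31 89.1 22.0 | -9 38 89.0 21.0 | -8 47 89.0 22.0 | -7 39 89.4 23.0 | -6 30 89.0 22.0 | -5 31 89.1 22.0 | -4 30 88.7 22.0 | -3 32 86.3 21.0 | -2 62 82.7 21.0 | -1 30 79.0 20.0 | 0 29 79.4 21.0 | 1 31 82.0 21.0 | 2 30 84.5 21.0 | 3 31 86.6 22.0 | 4 31 89.0 22.0 | 5 60 89.2 22.0 | 6 33 88.2 23.0 | 7 31 89.1 22.0 | 8 32 88.8 23.0 | 9 31 88.6 22.0 | 10 32 89.0 22.0 | 11 48 89.4 23.0 | 12 35 87.6 23.0 | 13 31 85.2 21.0 | 14 40 82.8 17.0 | 15 42 80.1 13.0 | 16 76 83.9 9.0 | 17 72 86.0 8.0 | 18 76 86.2 6.0 | 19 84 86.3 4.0 | 20 89 86.3 1.0 | 21 86 86.2 1.0 | 22 82 86.1 1.0 | 23 77 85.4 1.0 | 24 15 82.6 15.0 | 25 11 80.1 3.0 | (array([ 1.2,  1. , 17.8]), array([-0.,  0.,  0.]))
```

View pics/w3.png

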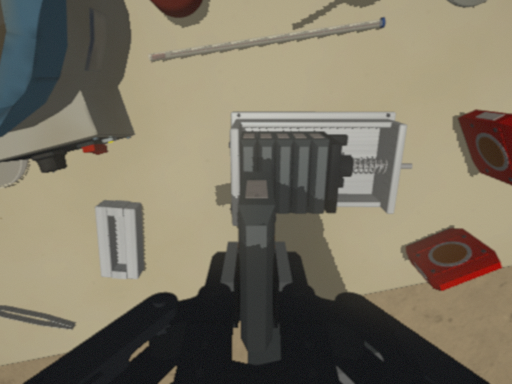

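The held cassette sits above the row at (257,190–340). The notch of the first joint reads −0.1 mm from my earlier estimate, so it agrees. The foot is at TCP − 53.5 mm. I lower it to 4 mm above the row tops.

Request:
{"api": "step_arm", "payload": {
  "moves": [
    [0.5,1,20,0,0,0,12],
    [0.5,1,45,0,0,0,12],
    [0.5,1,62,0,0,0,12],
    [0.5,1,70,0,0,0,12],
    [0.5,1,70,0,0,0,12],
    [0.5,1,70,0,0,0,12]
  ]
}}

```text
clock: 6.2
tcp_pos: [0.4996, 0.0046, 0.1489]
orientation: [-3.119, 0.371, -0.001]
contact_force: [1.2, -0.1, -0.9]
grip_width: 0.0146
gripper_force: 59.0
```

```bash
cat >> h.py <<'E'
def magc(o):
    a=np.radians(76.4-90);c=np.array([499.4,5.9]);d=np.array(o["tcp_pos"][:2])*1000-c
    return "X %.1f Y(rel joint) %.1f depth %.1f"%(d@[np.cos(a),np.sin(a)],d@[-np.sin(a),np.cos(a)],143.5-1000*o["tcp_pos"][2])
E
python3 - <<'E'
from h import *
np.set_printoptions(precision=1,suppress=True,linewidth=200)
o=r.get_obs();print(magc(o),rel(.4993,.0055,.1475,76.4))
f=r.grab_frame("wrist");print(held(f,o))
for n in["side"]:
    f=r.grab_frame(n);cv2.imwrite("pics/s4.png",cv2.resize(f["image"][150:220,225:315],(800,600),interpolation=cv2.INTER_CUBIC)[:,:,::-1])
E
```

```text
X 0.5 Y(rel joint) -1.2 depth -5.4 (array([-0.5, -0.8,  1.4]), array([-0., -0.,  0.]))
(3408, ((0.43651771545410156, 0.5353260040283203), (17.876264572143555, 65.02764129638672), 86.73089599609375), array([-32.5,  -9. , -34. ]), array([ 33.1,   9. , -27. ]), array([  5.3,  -0.3, -30.6]))
```

View pics/s4.png

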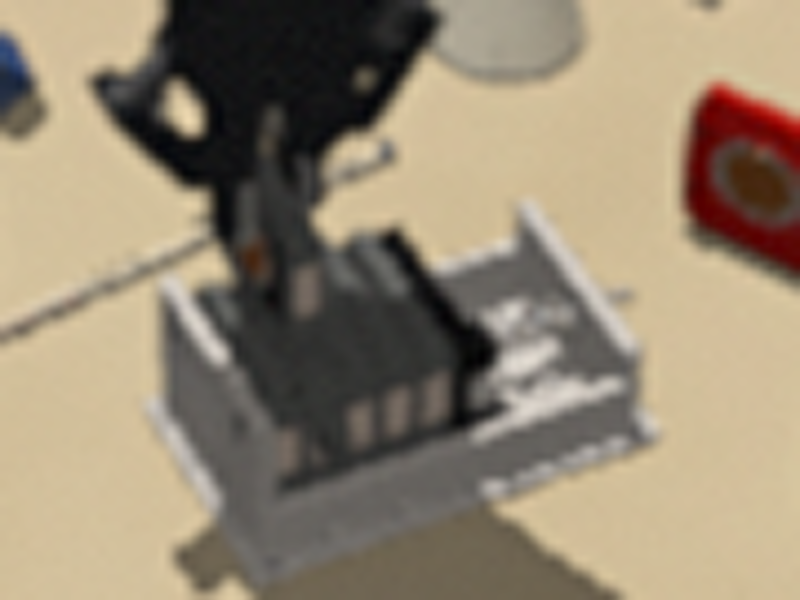

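The cassette stands upright above the row at crop (305,270), close to the end plate. I start the insertion slowly.

Request:
{"api": "step_arm", "payload": {
  "moves": [
    [0,-0.5,1,0,0,0,12],
    [0,-0.5,2,0,0,0,12],
    [0,-0.5,4,0,0,0,12],
    [0,-0.5,6,0,0,0,12],
    [0,-0.3,8,0,0,0,12],
    [0,-0.3,9,0,0,0,12],
    [0,-0.3,9,0,0,0,12]
  ]
}}

```text
clock: 7.0
tcp_pos: [0.4996, 0.0052, 0.1393]
orientation: [-3.119, 0.371, -0.001]
contact_force: [1.3, 3.9, 0.1]
grip_width: 0.0147
gripper_force: 59.0
```

```bash
python3 -c "
from h import *
o=r.get_obs();print(magc(o),o['contact_force'],o['moment'])"
```

```text
X 0.4 Y(rel joint) -0.6 depth 4.2 [1.31290507 3.9126522  0.08065006] [ 0.85030174 -0.31489524  0.05797133]
```

Request:
{"api": "step_arm", "payload": {
  "moves": [
    [0,0.2,1,0,0,0,12],
    [0,0.5,2,0,0,0,12],
    [0,0.8,3,0,0,0,12],
    [0,1.1,4,0,0,0,12],
    [0,1.1,4,0,0,0,12]
  ]
}}

```text
clock: 7.5
tcp_pos: [0.5004, 0.0047, 0.1364]
orientation: [-3.118, 0.37, -0.005]
contact_force: [1.0, 3.9, 5.2]
grip_width: 0.0148
gripper_force: 60.1
```

```bash
python3 -c "
from h import *
o=r.get_obs();print(magc(o),o['contact_force'],o['moment'])"
```

```text
X 1.3 Y(rel joint) -1.0 depth 7.1 [1.04181324 3.88285362 5.23864556] [ 1.42652571 -0.21776348  0.01924709]
```

Request:
{"api": "step_arm", "payload": {
  "moves": [
    [-0.5,0.4,1,0,0,0,12],
    [-0.5,0.8,2,0,0,0,12],
    [-0.5,1.2,3,0,0,0,12],
    [-0.5,1.6,4,0,0,0,12],
    [-0.5,1.9,5,0,0,0,12],
    [-0.5,1.9,5,0,0,0,12]
  ]
}}

```text
clock: 8.1
tcp_pos: [0.5004, 0.0032, 0.1319]
orientation: [-3.117, 0.37, -0.008]
contact_force: [1.8, 6.2, 8.0]
grip_width: 0.0148
gripper_force: 60.3
```

```bash
python3 -c "
from h import *
o=r.get_obs();print(magc(o),o['contact_force'],o['moment'])"
```

```text
X 1.6 Y(rel joint) -2.4 depth 11.6 [1.79549452 6.18346982 7.95030993] [ 1.49687255 -0.38695813 -0.00755919]
```

Request:
{"api": "step_arm", "payload": {
  "moves": [
    [-0.3,0.4,1,0,0,0,12],
    [-0.6,0.8,2,0,0,0,12],
    [-1,1.1,3,0,0,0,12],
    [-1,1.4,4,0,0,0,12],
    [-1,1.7,5,0,0,0,12],
    [-1,2,6,0,0,0,12],
    [-1,2,6,0,0,0,12]
  ]
}}

```text
clock: 8.8
tcp_pos: [0.4998, 0.0016, 0.1265]
orientation: [-3.117, 0.37, -0.01]
contact_force: [2.3, 5.7, 11.3]
grip_width: 0.0148
gripper_force: 60.7
```

```bash
python3 -c "
from h import *
o=r.get_obs();print(magc(o),o['contact_force'],o['moment'])"
```

```text
X 1.4 Y(rel joint) -4.1 depth 17.0 [ 2.31902424  5.72021449 11.32864015] [ 1.516496   -0.49437932  0.02212725]
```

Request:
{"api": "step_arm", "payload": {
  "moves": [
    [0,0.3,1,0,0,0,12],
    [0,0.6,2,0,0,0,12],
    [0,0.9,3,0,0,0,12],
    [0,1.2,4,0,0,0,12],
    [0,1.5,5,0,0,0,12],
    [0,1.8,6,0,0,0,12],
    [0,2.1,7,0,0,0,12],
    [0,2.1,7,0,0,0,12]
  ]
}}

```text
clock: 9.6
tcp_pos: [0.4995, -0.0004, 0.1197]
orientation: [-3.117, 0.37, -0.011]
contact_force: [0.9, 5.8, 11.8]
grip_width: 0.0147
gripper_force: 61.0
```

```bash
python3 -c "
from h import *
o=r.get_obs();print(magc(o),o['contact_force'],o['moment'])"
```

```text
X 1.6 Y(rel joint) -6.1 depth 23.8 [ 0.94371816  5.81196593 11.76783062] [ 1.56974736 -0.39667899  0.0370545 ]
```

Request:
{"api": "step_arm", "payload": {
  "moves": [
    [0,0.3,1,0,0,0,12],
    [0,0.6,2,0,0,0,12],
    [0,0.9,3,0,0,0,12],
    [0,1.2,4,0,0,0,12],
    [0,1.5,5,0,0,0,12],
    [0,1.8,6,0,0,0,12],
    [0,2.0,7,0,0,0,12],
    [0,2.0,7,0,0,0,12]
  ]
}}

```text
clock: 10.4
tcp_pos: [0.4992, -0.0023, 0.1127]
orientation: [-3.117, 0.37, -0.011]
contact_force: [2.4, 5.9, 12.4]
grip_width: 0.0148
gripper_force: 60.9
```

```bash
python3 -c "
from h import *
o=r.get_obs();print(magc(o),o['contact_force'],o['moment'])"
```

```text
X 1.7 Y(rel joint) -8.0 depth 30.8 [ 2.44140651  5.90129112 12.38297323] [ 1.52420257 -0.56238402  0.07219159]
```

Request:
{"api": "step_arm", "payload": {
  "moves": [
    [0,0.1,2,0,0,0,12],
    [0,0.1,4,0,0,0,12],
    [0,0.1,6,0,0,0,12],
    [0,0.1,8,0,0,0,12],
    [0,0.1,10,0,0,0,12],
    [0,0.1,12,0,0,0,12],
    [0,0.1,14,0,0,0,12],
    [0,0.1,14,0,0,0,12]
  ]
}}

```text
clock: 11.2
tcp_pos: [0.4991, -0.0025, 0.0989]
orientation: [-3.117, 0.37, -0.011]
contact_force: [0.5, 5.3, 15.7]
grip_width: 0.0148
gripper_force: 61.6
```

```bash
python3 - <<'E'
from h import *
o=r.get_obs();print(magc(o),o['contact_force'],o['moment'])
f=r.grab_frame("side");cv2.imwrite("pics/s5.png",cv2.resize(f["image"][150:220,225:315],(800,600),interpolation=cv2.INTER_CUBIC)[:,:,::-1])
E
```

```text
X 1.7 Y(rel joint) -8.2 depth 44.6 [ 0.51537666  5.29827773 15.69610113] [ 1.33055717 -0.18023109  0.0371148 ]
```

View pics/s5.png

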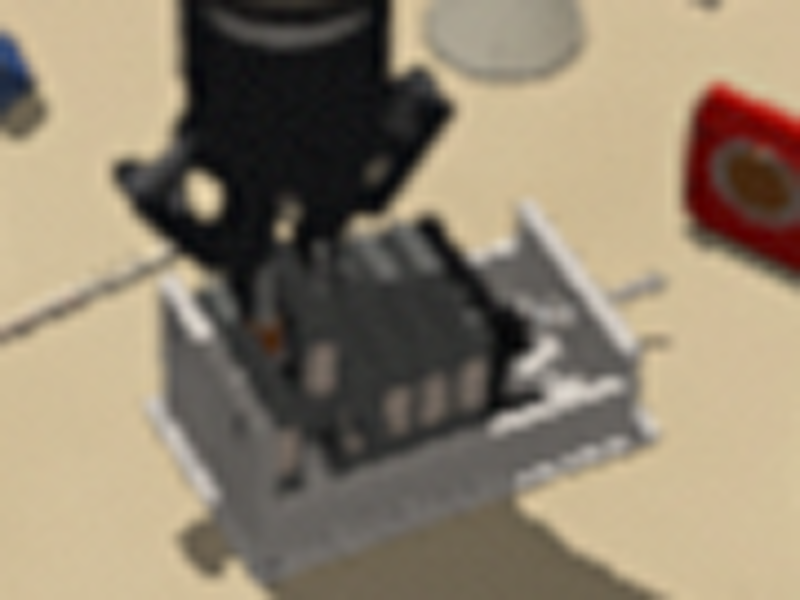

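The new cassette (crop 320,350) stands between the first cassette (285,440) and the standard with its tab (350,440), and the pusher has moved back. I go 4 mm deeper, release, and raise.

Request:
{"api": "step_arm", "payload": {
  "moves": [
    [0,0,2,0,0,0,12],
    [0,0,4,0,0,0,12],
    [0,0,4,0,0,0,12],
    [0,0,3,0,0,0,28],
    [0,0,2,0,0,0,40],
    [0,0,0,0,0,0,40],
    [0,0,-20,0,0,0,40],
    [0,0,-45,0,0,0,40]
  ]
}}

```text
clock: 12.05
tcp_pos: [0.494, -0.0048, 0.1406]
orientation: [3.118, -0.372, -0.006]
contact_force: [0.6, 0.2, 0.1]
grip_width: 0.04
gripper_force: 0.0
```

```bash
python3 - <<'E'
from h import *
np.set_printoptions(precision=1,suppress=True,linewidth=200)
f=r.grab_frame("wrist");P=pts(f).reshape(-1,3)*1000
o=r.get_obs();print(magc(o),o['contact_force'],o["grip_width"])
a=np.radians(76.4-90);c=np.array([499.4,5.9]);X=(P[:,:2]-c)@[np.cos(a),np.sin(a)];Y=(P[:,:2]-c)@[-np.sin(a),np.cos(a)];Z=P[:,2]
m=(abs(X)<40)&(abs(Y)<50)
k=m&(Z>103)&(Z<122)&(abs(Y+8)<12);print("cass",k.sum(),cv2.minAreaRect(np.c_[X,Y][k].astype(np.float32)),np.percentile(Z[k],[5,50,95]),np.percentile(X[k],[1,99]))
k&=Z>np.percentile(Z[k],60);print(np.c_[X,Y,Z][k].mean(0), np.polyfit(X[k],Y[k],1),np.polyfit(X[k],Z[k],1))
m&=(Z>70)&(Z<100)
for y0 in np.arange(-36,18,2.):
    k=m&(Y>=y0)&(Y<y0+2)
    if k.sum(): print(int(y0),k.sum(),Z[k].mean().round(1),end=' | ')
print(rel(.4975,-.0022,.15,76.4,o))
E
```

```text
X -0.0 Y(rel joint) -10.8 depth -1.4 [-0.1 -0.4  3.1] 0.040151363388256915
cass 1348 ((2.397846221923828, -7.630685806274414), (70.09589385986328, 17.43837547302246), 0.1445615440607071) [106.9 116.9 121.4] [-30.8  37.1]
[  9.8  -7.9 120. ] [ 0.  -7.9] [  0. 120.]
-36 395 87.3 | -34 378 81.7 | -32 224 79.4 | -30 224 85.3 | -28 298 89.0 | -26 313 89.1 | -24 308 89.1 | -22 311 89.1 | -20 337 87.2 | -18 188 82.3 | -16 24 86.0 | -14 35 86.5 | -12 30 85.7 | -10 33 86.7 | -8 34 87.2 | -6 30 86.9 | -4 32 85.1 | -2 33 85.8 | 0 17 79.7 | 2 271 86.2 | 4 316 89.2 | 6 312 89.2 | 8 304 89.3 | 10 305 89.3 | 12 213 86.9 | 14 178 81.4 | 16 478 83.4 | (array([ 0.1, -2.4, -5.1]), array([-0., -0., -0.]))
```

Request:
{"api": "step_arm", "payload": {
  "moves": [
    [0,0,-15,0,0,0,40],
    [0,0,-15,0,0,0,0],
    [0,0,-15,0,0,0,0],
    [0,0,-15,0,0,0,0],
    [0,0,-15,0,0,0,0],
    [0,0,-15,0,0,0,0]
  ],
  "grip_force": 30
}}

```text
clock: 12.7
tcp_pos: [0.4953, -0.0042, 0.1557]
orientation: [3.119, -0.372, -0.002]
contact_force: [-0.3, -0.0, -0.3]
grip_width: -0.0002
gripper_force: 0.0
```

```bash
python3 - <<'E'
from h import *
np.set_printoptions(precision=1,suppress=True,linewidth=200)
f=r.grab_frame("wrist");P=pts(f).reshape(-1,3)*1000
o=r.get_obs();print(magc(o),o['contact_force'],o["tcp_pos"],o["grip_width"])
a=np.radians(76.4-90);c=np.array([499.4,5.9]);X=(P[:,:2]-c)@[np.cos(a),np.sin(a)];Y=(P[:,:2]-c)@[-np.sin(a),np.cos(a)];Z=P[:,2]
k=(abs(X)<45)&(Z>115)&(Z<132)&(abs(Y+8)<7);print(k.sum(),np.percentile(Z[k],[5,50,95]),np.percentile(X[k],[1,99]),np.percentile(Y[k],[2,98]))
print(rel(.5,-.0025,.13,76.4,o))
E
```

```text
X -1.6 Y(rel joint) -10.7 depth -12.3 [-0.1  0.4 -0.5] [ 0.5 -0.   0.2] 0.0001581619631045918
1806 [116.7 125.2 126.8] [-11.   36.2] [-14.8  -1.2]
(array([ 4.1, -2.7, 25.8]), array([0., 0., 0.]))
```

Request:
{"api": "step_arm", "payload": {
  "moves": [
    [4,-2.7,5,0,0,0,0],
    [4,-2.7,15,0,0,0,0],
    [4,-2.7,24,0,0,0,0],
    [4,-2.7,28,0,0,0,0],
    [4,-2.7,30,0,0,0,0],
    [4,-2.7,32,0,0,0,0],
    [4,-2.7,34,0,0,0,0],
    [4,-2.7,34,0,0,0,0]
  ]
}}

```text
clock: 13.55
tcp_pos: [0.5016, -0.0025, 0.1241]
orientation: [-3.119, 0.372, -0.005]
contact_force: [-2.4, -1.3, 14.5]
grip_width: 0.0001
gripper_force: 7.2
```

```bash
python3 -c "
from h import *
o=r.get_obs();print(magc(o),o['contact_force'],o['tcp_pos'])"
```

```text
X 4.1 Y(rel joint) -7.6 depth 19.4 [-2.39775366 -1.25781813 14.49488403] [ 0.5015614  -0.00248162  0.12411981]
```

Request:
{"api": "step_arm", "payload": {
  "moves": [
    [-0.5,0,2,0,0,0,0],
    [-0.5,0,4,0,0,0,0],
    [-0.5,0,6,0,0,0,0],
    [-0.5,0,8,0,0,0,0],
    [-0.5,0,10,0,0,0,0],
    [-0.5,0,12,0,0,0,0],
    [-0.5,0,14,0,0,0,0],
    [-0.5,0,16,0,0,0,0]
  ]
}}

```text
clock: 14.35
tcp_pos: [0.5035, -0.0035, 0.1095]
orientation: [3.119, -0.374, 0.013]
contact_force: [-1.7, -4.8, 20.9]
grip_width: 0.0002
gripper_force: 10.4
```

```bash
python3 -c "
from h import *
o=r.get_obs();print(magc(o),o['contact_force'],o['tcp_pos'])"
```

```text
X 6.2 Y(rel joint) -8.2 depth 34.0 [-1.70965594 -4.77636261 20.92486221] [ 0.50346982 -0.00347598  0.10953738]
```

Request:
{"api": "step_arm", "payload": {
  "moves": [
    [-1,0,2,0,0,0,0],
    [-2,0,4,0,0,0,0],
    [-3,0,6,0,0,0,0],
    [-3,0,8,0,0,0,0],
    [-3,0,10,0,0,0,0],
    [-3,0,12,0,0,0,0],
    [-3,0,14,0,0,0,0],
    [-3,0,14,0,0,0,0]
  ]
}}

```text
clock: 15.15
tcp_pos: [0.5008, -0.003, 0.0953]
orientation: [3.119, -0.374, 0.013]
contact_force: [0.0, -4.6, 19.1]
grip_width: 0.0003
gripper_force: 9.8
```

```bash
python3 -c "
from h import *
o=r.get_obs();print(magc(o),o['contact_force'],o['tcp_pos'],o['moment'])"
```

```text
X 3.5 Y(rel joint) -8.3 depth 48.2 [ 0.04896834 -4.64764011 19.13778223] [ 0.50081354 -0.00295519  0.09534713] [-1.06196085 -0.07553124  0.0309904 ]
```

Five millimetres left; I go in 1 mm steps.

Request:
{"api": "step_arm", "payload": {
  "moves": [
    [0,0,1,0,0,0,0],
    [0,0,2,0,0,0,0],
    [0,0,3,0,0,0,0],
    [0,0,4,0,0,0,0],
    [0,0,4.5,0,0,0,0],
    [0,0,4.5,0,0,0,0]
  ]
}}

```text
clock: 15.75
tcp_pos: [0.5008, -0.0029, 0.091]
orientation: [3.119, -0.374, 0.013]
contact_force: [-0.3, -4.8, 22.5]
grip_width: 0.0002
gripper_force: 11.2
```

```bash
python3 -c "
from h import *
o=r.get_obs();print(magc(o),o['contact_force'],o['tcp_pos'],o['moment'])"
```

```text
X 3.4 Y(rel joint) -8.3 depth 52.5 [-0.30338212 -4.78340954 22.54064084] [ 0.50077141 -0.00292535  0.09102509] [-1.05663061  0.08322085 -0.02466549]
```

Request:
{"api": "step_arm", "payload": {
  "moves": [
    [0,0,0.5,0,0,0,0],
    [0,0,1,0,0,0,0],
    [0,0,1,0,0,0,0]
  ]
}}

```text
clock: 16.05
tcp_pos: [0.5008, -0.0029, 0.0901]
orientation: [3.119, -0.374, 0.013]
contact_force: [-0.3, -5.4, 23.6]
grip_width: 0.0006
gripper_force: 11.4
```

Request:
{"api": "step_arm", "payload": {
  "moves": [
    [0,0,0.5,0,0,0,0],
    [0,0,1,0,0,0,0],
    [0,0,1,0,0,0,0]
  ]
}}

```text
clock: 16.35
tcp_pos: [0.5008, -0.0029, 0.0898]
orientation: [3.119, -0.374, 0.013]
contact_force: [-4.7, -5.4, 31.8]
grip_width: -0.0002
gripper_force: 16.2
```

The force rose with almost no travel, so it is on the floor at z≈90. Retract and look.

Request:
{"api": "step_arm", "payload": {
  "moves": [
    [0,0,-3,0,0,0,0],
    [0,0,-15,0,0,0,0],
    [0,0,-50,0,0,0,0],
    [0,0,-100,0,0,0,0],
    [0,0,-150,0,0,0,0],
    [0,0,-150,0,0,0,0],
    [0,0,-150,0,0,0,0]
  ]
}}

```text
clock: 17.05
tcp_pos: [0.4972, -0.0015, 0.2374]
orientation: [-3.119, 0.372, -0.005]
contact_force: [0.2, 0.4, -1.1]
grip_width: -0.0
gripper_force: 0.0
```

```bash
python3 - <<'E'
from h import *
np.set_printoptions(precision=1,suppress=True,linewidth=200)
f=r.grab_frame("wrist");P=pts(f).reshape(-1,3)*1000;o=r.get_obs();print(o["tcp_pos"],o["contact_force"])
a=np.radians(76.4-90);c=np.array([499.4,5.9]);X=(P[:,:2]-c)@[np.cos(a),np.sin(a)];Y=(P[:,:2]-c)@[-np.sin(a),np.cos(a)];Z=P[:,2]
m=(abs(X)<45)&(Z>75)&(Z<130)
for y0 in np.arange(-100,26,2.):
    k=m&(Y>=y0)&(Y<y0+2)
    if k.sum(): print(int(y0),k.sum(),Z[k].mean().round(1),end=' | ')
for y in(8,-8,-24,-40,-56,-72):
    k=m&(abs(Y-y)<3.5)&(Z>84);print(y,np.percentile(X[k],[2,98]),np.polyfit(X[k],Z[k],1),np.polyfit(Y[k],Z[k],1))
i=f["image"];cv2.imwrite("pics/w6.png",i[:,:,::-1])
E
```

```text
[ 0.5 -0.   0.2] [ 0.1 -0.5 -0.3]
-90 76 85.6 | -88 138 86.1 | -86 141 86.2 | -84 140 86.0 | -82 165 85.7 | -80 165 81.8 | -78 42 85.2 | -76 132 89.5 | -74 152 89.6 | -72 144 89.7 | -70 147 89.7 | -68 225 87.5 | -66 227 81.6 | -64 84 79.7 | -62 65 85.3 | -60 141 89.5 | -58 148 89.6 | -56 146 89.6 | -54 147 89.6 | -52 199 87.4 | -50 202 81.8 | -48 106 79.7 | -46 89 85.8 | -44 139 89.5 | -42 150 89.5 | -40 147 89.4 | -38 147 89.6 | -36 179 87.5 | -34 180 81.7 | -32 121 79.7 | -30 112 85.2 | -28 158 88.6 | -26 166 88.7 | -24 158 88.7 | -22 158 88.4 | -20 173 86.9 | -18 165 81.5 | -16 134 80.5 | -14 141 86.5 | -12 142 89.6 | -10 142 89.6 | -8 142 89.6 | -6 142 89.5 | -4 141 88.2 | -2 137 82.3 | 0 166 79.6 | 2 167 85.9 | 4 144 89.6 | 6 147 89.6 | 8 150 89.6 | 10 151 89.6 | 12 117 87.4 | 14 110 81.5 | 16 238 83.8 | 18 194 86.2 | 20 190 86.2 | 22 179 85.8 | 24 27 82.8 | 8 [-30.7  31.4] [-0.  90.1] [ 0.  89.9]
-8 [-26.5  35.3] [-0.  90.2] [-0.  90.1]
-24 [-30.6  31.5] [-0.  90.1] [-0.  89.8]
-40 [-29.6  31.4] [-0.  90.1] [ 0.  90.9]
-56 [-29.7  31.5] [-0.  90.2] [-0.  89.9]
-72 [-29.7  31.6] [-0.  90.2] [ 0.  90.8]
```

View pics/w6.png

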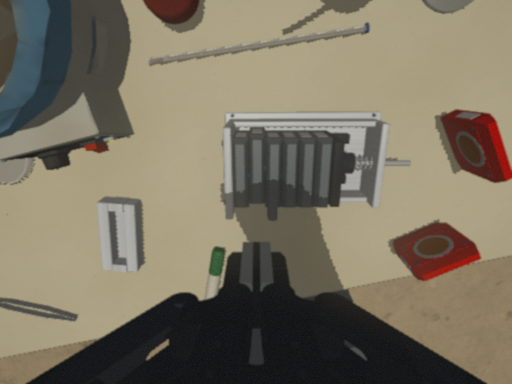

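The wrist view shows six ridges at equal height (tops 90.1 ±0.1 mm), spaced 16 mm apart. The new one at (257,170) sits directly ahead of the tabbed standard at (272,210), offset by 4 mm in x, which is inside the 7 mm allowed. The pusher is back and the arm is clear.

```bash
python3 -c "
from h import *
print(r.hand_in())"
```

```text
the job is handed in; nothing more can be done
None
```

I filed the sample cassette directly ahead of the check standard, on the end-plate side. It sits flush and upright, about 4 mm off the row's middle (7 mm allowed), and I handed the job in at about 17 s; the interface returned no verdict.

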